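Return the hand stamp to the carousel and index it

TASK

Put the square-footed hand stamp upright into the one empty pocket of the stamp carousel and press it down until it sits home on the rubber pad at the bottom, with a firm but gentle push: around 12 newtons, never above 20. Then turn the carousel (its upright steel peg is the handle) exactly one click anticlockwise (seen from above), so that it rests in the next notch, and let go. Leave everything else on the bench where it is.

Things in the scene. Friction and masses are not known exactly. Their poses are not given: they have to be found in the camera images.
- stamp_center (a point): centre of the square-footed hand stamp (90 mm tall, about 150 g, stands upright, z up), 45 mm above its underside. Black square foot 32 x 32 mm, 30 mm high, lowest 5 mm tapered in by 3 mm a side; above it a wooden square handle 20 x 20 mm up to the top. Sides of foot and handle are parallel to the point's x and y. Any quarter turn fits the pocket.
- stamp_foot (a point): centre of the underside of the same stamp. In the pocket it must be pressed on a rubber pad on an adjustable stop: the pad's top is 19 to 35 mm below the pocket's rim, different each time, not measured: feel for it. The pad yields 1 mm per 5 N for 4 mm after the first 2.5 N, then is hard. Home = pressed on it with over 5 N for a moment; a push of 12 N, clip drag included, does it.
- pocket (a point): centre of the mouth (rim, 78 mm above the bench) of the one empty pocket: a grey square cup, 34 x 34 mm inside, 44 x 44 outside, walls parallel to this point's x and y, 85 mm from the wheel's axis and moving with the wheel. A steel spring clip in the wall nearest the axis, 9 to 17 mm below the rim, drags on the stamp with 3 to 5 N and holds it where it is left: it does not drop home.
- carousel: fixed base of the carousel, origin on the bench on the wheel's vertical axis; small upright pointer 134 mm from the axis along its -x. On it a grey wheel 230 mm across, deck 30 mm above the bench, with six square cups 85 mm from the axis, 60 degrees apart; five hold stamps whose handles (20 mm wide) reach 140 mm above the bench; the empty one starts at the pointer.
- wheel (a joint): angle of the carousel's wheel on its base, rad, 0 at the start, growing anticlockwise seen from above. A sprung detent holds it in notches 60 degrees (1.047 rad) apart: it takes up to about 0.2 N m to turn it out of a notch; past half-way (0.52 rad) it pulls itself into the next notch.
- turn_peg (a point): grip point, 140 mm above the bench, on the upright round steel peg that turns the wheel: 16 mm across, foot 76 mm and top 160 mm above the bench, 35 mm from the wheel's axis, midway in angle between two stamp handles. It moves with the wheel on a circle of 35 mm radius about the vertical axis through carousel; pushing it along takes about 6 N.
- round_stamp: bystander: like the square-footed stamp (same handle, 90 mm tall) but with a round foot 38 mm across; origin under its foot. It may stand beside it in any order.
- strip_stamp: bystander: same handle, 90 mm tall, with a foot 20 mm (x) by 60 mm (y), 30 mm high; origin under its foot
- ink_pad: bystander: closed flat black ink pad 70 x 110 x 18 mm, origin under it
- tape_roll: bystander: clear tape roll lying flat, 90 mm across, 48 mm high, origin under it
- parcel: bystander: cardboard parcel 120 x 170 x 70 mm, origin under it
- glue_stick: bystander: white glue stick standing, 28 mm across, 85 mm high, origin under it
- stapler: bystander: black stapler 140 x 34 x 45 mm, origin under it
Things that resemble listed ones, but are neither listed nor needed, are in the scene too. Leave any blue, green or orange look-alike of the part that bears stamp_center alone.

How it is judged (in metres and radians):
On the way, in this order (a step that is already met when the one before it is completed fails the run):
1. the stamp stands in the empty pocket, at the wheel's first notch, and is pressed on the pad at the bottom with more than 5 N (horizontal distance between stamp_foot and pocket below 0.005 m and z of stamp_foot in the frame of pocket below -0.016 m and angle between stamp_center's own z axis and vertical below 0.12 rad and contact force between stamp and pad_c0 above 5 N and value of joint wheel between -0.2 and 0.2 rad), for 0.15 s.
2. the wheel has been turned one click anticlockwise (value of joint wheel between 0.95 and 1.15 rad), for 0.2 s.
At the end, for the whole second after the job is handed in: The square-footed stamp stands in its pocket, upright within 7 degrees, centred within 5 mm, its foot at least 16 mm below the rim and on the pad (within about 3 mm); the wheel rests in the next notch anticlockwise, 60 degrees from the start within 4 degrees; all still and released (horizontal distance between stamp_foot and pocket below 0.005 m and z of stamp_foot in the frame of pocket below -0.016 m and angle between stamp_center's own z axis and vertical below 0.12 rad and distance between stamp_foot and pad_c0 below 0.0065 m and value of joint wheel between 0.98 and 1.12 rad and velocity of joint wheel between -0.05 and 0.05 rad/s and linear speed of stamp below 0.02 m/s); the robot touches nothing.
It fails at once if the stamp is forced against the carousel with more than 22 N (contact force between stamp and carousel above 22 N).
It fails at once if the wheel is turned more than one click, or clockwise (value of joint wheel above 1.5 rad or value of joint wheel below -0.4 rad).
It fails at once if one of the other loose things on the bench is moved by more than 30 mm (distance of any of round_stamp, strip_stamp, ink_pad, tape_roll, parcel, glue_stick, stapler from where it was at the start of the episode above 0.03 m).
It fails at once if one of the other loose things on the bench is tipped (angle between any of round_stamp, strip_stamp, ink_pad, tape_roll, parcel, glue_stick, stapler's own z axis and vertical above 0.3 rad).
It also fails if it takes over 54 s, if anything falls off the work surface, if the arm or the gripper's body presses on something with over 40 N, if the wrist force passes 120 N, or if a joint passes its speed limit or range.

ROBOT

A 7-joint arm with a two-finger parallel gripper is mounted at the origin on the work surface. World frame = base frame: x ahead of the robot, y to its left, z up, the work surface at z = 0. Lengths are in m, angles in degrees, forces in N, time in s.
With the tool pointing down it reaches from about 0.425 to 0.95 m from the base axis. Payload 16.7 kg.
Tool frame: the origin (TCP) lies on the centre line of the jaws, within the pads' length; the fingertips stand 19 mm ahead of it and the grasp point (between the pads) is the TCP (arm.tcp_to_tips is the distance from the TCP to the fingertips, in m); z points along the fingers, y is the line along which they close (so a half turn about z gives the same grasp; the last joint's range is limited). The gripper opens to 94 mm and grips with 3 to 60 N. Pads are 16 mm wide; open, the fingers measure 119 mm over their backs; the gripper's body (75 mm by 177 mm) begins 78 mm behind the grasp point.
Start: joints at [-85.514, 24.414, 4.234, 92.017, -1.954, 63.644, -3.845], TCP at [0.152, 0.658, 0.224] pointing down, gripper open.
Joint ranges: [-163.25, 163.25], [-28.42, 122.38], [-70.27, 78.77], [12.13, 141.07], [-58.53, 238.53], [9.26, 117.41], [-156.51, 156.51]. Speed limits (degrees/s): [108.29, 108.29, 136.94, 136.94, 172.46, 172.46, 172.46].

INTERFACE

Orientations are given as a 3x3 rotation matrix whose columns are the frame's x, y, z axes.
In Python, from workcell import arm gives the robot as it stands.
- The arm moves only by the shell command python3 -m creep 'ROWS'. ROWS is JSON, a list that holds one entry, the list of rows, each a list of 7 numbers: the shift along the tool's x, y, z in cm, then the turn, a rotation vector about the tool's x, y, z in rad, then the gripper command: -1 is fully open, 1 is shut, values between are in proportion. In form: [[[x, y, z, rx, ry, rz, jaw], ...]]. A call has exactly 5 rows; each row shifts and turns the commanded pose from where the row before left it, along the tool's axes as they then stand; what a row does not reach is not made up. A row lasts 1/10 s, in which the tool goes at most 50 mm and 8.59 degrees, less where a joint would pass 70% of its speed; a pose out of reach is approached as far as the arm can. A call is refused whole if a number of a shift passes 5 or a number of a turn 0.15, either way. A call with a gripper value outside its range is refused whole. The fingers move at their own pace and stop on an object; the grip force is fixed at half the most. Time passes only in rows, so rows that do not move let the fingers close, or fill a call up. It gives the time, the measured TCP pose, the force, the opening and the grip force at its end, in the units of the state.
- arm.get_obs(): the state, without advancing time (a new reading comes with each control period).
- arm.get_image(name): name is "scene" or "side" or "wrist"; returns a dict with "pixels" (480x640x3 uint8, blue, green, red), "range_z" (480x640 float32, m along the optical axis (not along the pixel's ray), 0 where there is no reading), "fx", "fy", "cx", "cy" (pixels), "world_to_cam" (4x4, takes a point from world to camera coordinates). Camera axes: x right, y down, z forward; pixel columns grow to the right and rows downward; lengths in m; the calibration is good to about 2 mm. A picture is of the moment at which its call begins.
- arm.sign_off(): hands the job in; it is judged then, once.
Trained networks look in the newest picture that a camera, given by its name, has taken for a name from the list of things; names that differ only in an ending like _2 or _b are one class to them, and where a whole thing is asked for, a point or a joint stands for the part that bears it (a point fixed in the world has none). Each returns a list of dicts, best first, with "confidence" (0 to 1); they miss things now and then, are a little off and sometimes report something else, mostly with a low value. They report only what shows in the picture. A call takes as long as a camera call. They do not tell look-alikes from the thing itself.
- arm.search_frame(camera, name): "pixel" ([column, row] in pixels, amid what is visible of it).
The state is a dict: "t": time; "qpos": joint angles; "joint_velocities": joint speeds; "effort": joint torques, N m; "position": TCP position; "eef_rot": TCP orientation; "contact_force": force on the tool from outside, world axes, zero at the start; "wrist_torque": the same for the moment, N m; "width": finger opening in m; "finger_force": force on a finger pad.
Only numpy, scipy, OpenCV 4.12 (cv2) and the standard library are available. Lean on these libraries where they do the work, as an engineer would, in place of code of your own. Each camera call takes 0.05 s, during which the arm holds its last target. There are 200 camera calls.

## Working session

There is one attempt and no reset: what is moved stays moved. The work goes in short steps, Python scripts to look and compute and a shell command to move; the robot and the scene stay as the last step left them, time stands still between calls to the robot, and variables do not carry over. Pictures are saved under pics/ and viewed, at most 10 in all, crops included, and the job is handed in when it is done.

```bash
mkdir -p pics; ls; cat > h.py <<'E'
import numpy as np, cv2
from workcell import arm
def P(im,u,v,z=None):
    z=im['range_z'][int(v),int(u)] if z is None else z
    c=np.array([(u-im['cx'])/im['fx']*z,(v-im['cy'])/im['fy']*z,z,1])
    return (np.linalg.inv(im['world_to_cam'])@c)[:3]
def cloud(im):
    v,u=np.mgrid[:480,:640]; z=im['range_z']
    c=np.stack([(u-im['cx'])/im['fx']*z,(v-im['cy'])/im['fy']*z,z,np.ones_like(z)],-1)
    w=(c@np.linalg.inv(im['world_to_cam']).T)[...,:3]; w[z<=0]=np.nan
    return w
E
python3 - <<'E'
from h import *
for c in ['scene','side']:
    im=arm.get_image(c); cv2.imwrite(f'pics/{c}0.png',im['pixels']); np.save(f'{c}0.npy',cloud(im))
    print(c,np.linalg.inv(im['world_to_cam'])[:3,3].round(3),im['fx'])
    for n in ['stamp_center','pocket','carousel','turn_peg','round_stamp']:
        for d in arm.search_frame(c,n)[:4]:
            print(n,np.round(d['pixel']),round(d['confidence'],2),P(im,*d['pixel']).round(3))
o=arm.get_obs(); print(o)
E
```

```text
pics
scene [1.104 0.686 1.521] 613.9114946575748
stamp_center [407. 345.] 0.83 [0.557 0.297 0.051]
stamp_center [434. 329.] 0.71 [0.479 0.304 0.072]
stamp_center [432. 365.] 0.58 [0.536 0.375 0.056]
stamp_center [419. 309.] 0.48 [0.466 0.231 0.049]
pocket [318. 225.] 0.89 [ 0.561 -0.121  0.078]
pocket [390. 325.] 0.3 [0.56  0.23  0.055]
carousel [324. 224.] 0.82 [ 0.546 -0.118  0.074]
turn_peg [320. 226.] 0.7 [ 0.557 -0.118  0.074]
round_stamp [356. 286.] 0.58 [0.571 0.087 0.055]
side [0.32  0.758 0.765] 449.3591521635982
stamp_center [323. 387.] 0.97 [0.462 0.303 0.055]
stamp_center [286. 376.] 0.86 [0.537 0.299 0.047]
stamp_center [277. 416.] 0.71 [0.518 0.383 0.053]
stamp_center [336. 359.] 0.7 [0.46  0.23  0.047]
pocket [352. 245.] 0.61 [ 0.515 -0.051  0.104]
carousel [350. 244.] 0.96 [ 0.531 -0.094  0.07 ]
turn_peg [353. 241.] 0.94 [ 0.513 -0.05   0.118]
round_stamp [316. 302.] 0.94 [0.555 0.086 0.031]
round_stamp [427. 205.] 0.54 [ 0.384 -0.432  0.013]
{'t': 0.6, 'qpos': array([-85.51106097,  24.41347961,   4.23445682,  92.0196009 ,
        -1.95277153,  63.64437863,  -3.84547234]), 'joint_velocities': array([-0.04406215,  0.01177517,  0.00413463,  0.12771577,  0.01132698,
        0.08452172, -0.01070423]), 'effort': array([-2.29381230e-04, -9.35096741e+01,  3.66196990e+00, -4.54385805e+01,
       -4.90388309e-02,  1.36068594e-02,  6.65077550e-05]), 'position': array([0.15248491, 0.65748692, 0.22445   ]), 'eef_rot': array([[-9.74138707e-01,  2.25950835e-01, -2.84526810e-05],
       [ 2.25950836e-01,  9.74138702e-01, -8.97147569e-05],
       [ 7.44573360e-06, -9.38235243e-05, -9.99999996e-01]]), 'contact_force': array([ 0.27809102,  0.56640423, -0.49432164]), 'wrist_torque': array([0.01732687, 0.0168595 , 0.02597411]), 'finger_force': 0.0, 'width': 0.09394797470943622}
```

```bash
python3 - <<'E'
import cv2
a=cv2.imread('pics/scene0.png')[170:400,260:520]; cv2.imwrite('pics/sc1.png',cv2.resize(a,(676,598),interpolation=3))
a=cv2.imread('pics/side0.png')[190:470,190:510]; cv2.imwrite('pics/si1.png',cv2.resize(a,(640,560),interpolation=3))
E
```

```text
(no output)
```

View pics/sc1.png

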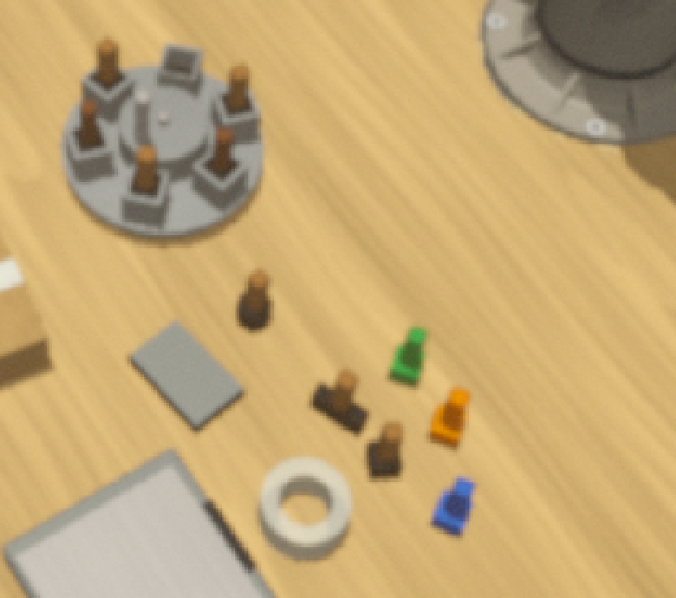

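View pics/si1.png

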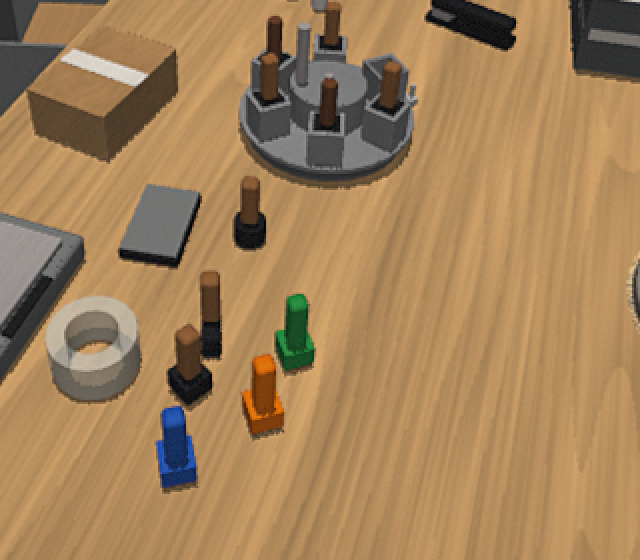

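Candidates (scene pixels): brown/black square foot (407,345), strip foot (390,325), round foot (356,286), green (419,309), orange (434,329), blue (432,365). The stamp at (407,345) (side 286,376) fits: it is the only one with a black square foot and wooden handle. The empty cup is at scene (329,196), and the peg is at (314,213).

```bash
python3 - <<'E'
from h import *
from scipy.optimize import least_squares
for c in ['scene','side']:
    w=np.load(f'{c}0.npy').reshape(-1,3); w=w[~np.isnan(w[:,0])]
    def box(x0,x1,y0,y1,z0,z1): 
        m=(w[:,0]>x0)&(w[:,0]<x1)&(w[:,1]>y0)&(w[:,1]<y1)&(w[:,2]>z0)&(w[:,2]<z1); return w[m]
    q=box(.49,.60,.26,.34,.08,.095); print(c,'handletop',len(q),q.mean(0).round(4),q.min(0).round(3),q.max(0).round(3))
    q=box(.49,.60,.26,.34,.02,.033); print('foot',len(q),q.min(0).round(3),q.max(0).round(3))
    d=box(.35,.75,-.3,.1,.026,.034)
    f=least_squares(lambda p:np.minimum(0,.115-np.hypot(d[:,0]-p[0],d[:,1]-p[1]))*20,[.55,-.12])
    print('deck',len(d),d.min(0).round(3),d.max(0).round(3),(d.min(0)+d.max(0))/2)
    h=box(.35,.75,-.3,.1,.133,.145)
    n,l,s,ce=cv2.connectedComponentsWithStats(np.histogram2d(h[:,0],h[:,1],bins=[100,100],range=[[.35,.75],[-.3,.1]])[0].astype(np.uint8),connectivity=8)
    for s_,cc in zip(s[1:],ce[1:]): print('h',s_[4],(cc[1]*.004+.352).round(3),(cc[0]*.004-.298).round(3))
    p=box(.35,.75,-.3,.1,.15,.17); print('peg',len(p),p.mean(0).round(4))
E
```

```text
scene handletop 56 [0.548  0.2926 0.0873] [0.536 0.281 0.081] [0.558 0.303 0.093]
foot 87 [0.49  0.273 0.02 ] [0.568 0.312 0.033]
deck 962 [ 0.43  -0.251  0.026] [0.653 0.099 0.034] [ 0.54194098 -0.07563095  0.02999968]
h 25 0.456 -0.116
h 23 0.516 -0.057
h 23 0.559 -0.222
h 8 0.573 -0.129
h 23 0.597 -0.079
h 21 0.618 -0.164
peg 32 [ 0.5714 -0.1296  0.1575]
side handletop 117 [0.5435 0.2931 0.0873] [0.533 0.281 0.08 ] [0.556 0.302 0.092]
foot 183 [0.524 0.277 0.02 ] [0.566 0.312 0.033]
deck 1132 [ 0.42  -0.257  0.026] [0.649 0.1   0.034] [ 0.53460552 -0.07854959  0.03000303]
h 24 0.451 -0.115
h 25 0.514 -0.058
h 22 0.555 -0.222
h 10 0.567 -0.128
h 24 0.594 -0.08
h 21 0.616 -0.162
peg 36 [ 0.5672 -0.1295  0.1572]
```

```bash
python3 -m creep '[[[-5,-2.9,0,0,0,0,0],[-5,-2.9,0,0,0,0,0],[-5,-2.9,0,0,0,0,0],[-5,-2.9,0,0,0,0,0],[-5,-2.9,0,0,0,0,0]]]'
```

```text
t: 1.1
position: [0.336, 0.4849, 0.2247]
eef_rot: [[-0.974, 0.226, 0.0], [0.226, 0.974, 0.0], [-0.0, 0.0, -1.0]]
contact_force: [-0.5, 0.1, -0.1]
width: 0.0576
finger_force: 0.0
```

```bash
python3 -m creep '[[[-5,-2.9,0,0,0,0,0],[-5,-2.9,0,0,0,0,0],[-5,-2.9,0,0,0,0,0],[-5,-2.9,0,0,0,0,0],[-1.5,-0.7,0,0,0,0,0]]]'
python3 - <<'E'
from h import *
im=arm.get_image('wrist'); cv2.imwrite('pics/w1.png',im['pixels']); np.save('w1.npy',cloud(im)); np.savez('w1c.npz',**{k:im[k] for k in im})
print(arm.get_obs()['position'])
E
```

```text
t: 1.6
position: [0.4973, 0.3347, 0.2249]
eef_rot: [[-0.973, 0.232, 0.001], [0.232, 0.973, -0.001], [-0.002, -0.0, -1.0]]
contact_force: [-0.4, 0.6, 0.5]
width: 0.0471
finger_force: 0.0
[0.49795538 0.33456651 0.22478581]
```

View pics/w1.png

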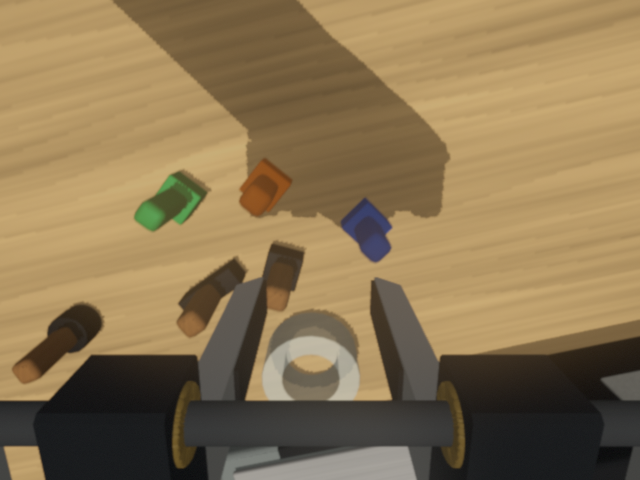

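The wrist view shows the square stamp at (283,268), with the strip stamp left of it at (212,295), the tape roll below at (312,360), and orange and blue above. Next I fit its pose.

```bash
python3 - <<'E'
from h import *
for f,w in [('wrist',np.load('w1.npy')),('side',np.load('side0.npy')),('scene',np.load('scene0.npy'))]:
    w=w.reshape(-1,3); w=w[~np.isnan(w[:,0])]
    def box(x0,x1,y0,y1,z0,z1): 
        m=(w[:,0]>x0)&(w[:,0]<x1)&(w[:,1]>y0)&(w[:,1]<y1)&(w[:,2]>z0)&(w[:,2]<z1); return w[m]
    for z in [(.008,.034),(.05,.078),(.084,.1)]:
        q=box(.51,.585,.255,.33,*z)
        # keep near centre
        q=q[np.hypot(q[:,0]-.546,q[:,1]-.293)<.027]
        r=cv2.minAreaRect((q[:,:2]*1000).astype(np.float32))
        print(f,z,len(q),np.round(r[0],1),np.round(r[1],1),round(r[2],1),q.mean(0).round(4))
    for z in [(.085,.1)]:
        q=box(.46,.62,.18,.36,*z); n,l,s,ce=cv2.connectedComponentsWithStats(np.histogram2d(q[:,0],q[:,1],bins=[40,45],range=[[.46,.62],[.18,.36]])[0].astype(np.uint8),connectivity=8)
        for s_,cc in zip(s[1:],ce[1:]): print('tops',s_[4],(cc[1]*.004+.462).round(3),(cc[0]*.004+.182).round(3))
a=cv2.imread('pics/w1.png')[220:350,160:340]; cv2.imwrite('pics/w1z.png',cv2.resize(a,None,fx=4,fy=4,interpolation=2))
E
```

```text
wrist (0.008, 0.034) 856 [543.4 291.6] [32. 32.] 61.0 [0.5364 0.2955 0.0257]
wrist (0.05, 0.078) 320 [537.1 295.2] [19.9  5.7] 59.6 [0.5356 0.2957 0.0645]
wrist (0.084, 0.1) 505 [543.9 292.8] [18.1 20.1] 67.8 [0.5426 0.2932 0.0878]
tops 17 0.466 0.221
tops 27 0.469 0.297
tops 29 0.549 0.224
tops 26 0.543 0.293
side (0.008, 0.034) 264 [544.3 290.9] [33.  32.6] 58.5 [0.5413 0.2986 0.0241]
side (0.05, 0.078) 116 [542.7 296.4] [24.  13.8] 18.7 [0.5416 0.2972 0.0642]
side (0.084, 0.1) 93 [544.6 291.4] [17.7 18.9] 61.1 [0.544  0.2922 0.0887]
tops 15 0.465 0.22
tops 26 0.47 0.297
tops 27 0.55 0.223
tops 27 0.544 0.291
scene (0.008, 0.034) 114 [547.6 292.7] [33.  33.6] 60.8 [0.5536 0.2962 0.0245]
scene (0.05, 0.078) 43 [552.9 293.5] [13.8 23.3] 20.0 [0.5527 0.295  0.0641]
scene (0.084, 0.1) 45 [548.1 292.5] [19.4 18.4] 58.2 [0.5477 0.2924 0.0888]
tops 20 0.468 0.223
tops 25 0.471 0.298
tops 24 0.547 0.293
tops 29 0.554 0.223
```

View pics/w1z.png

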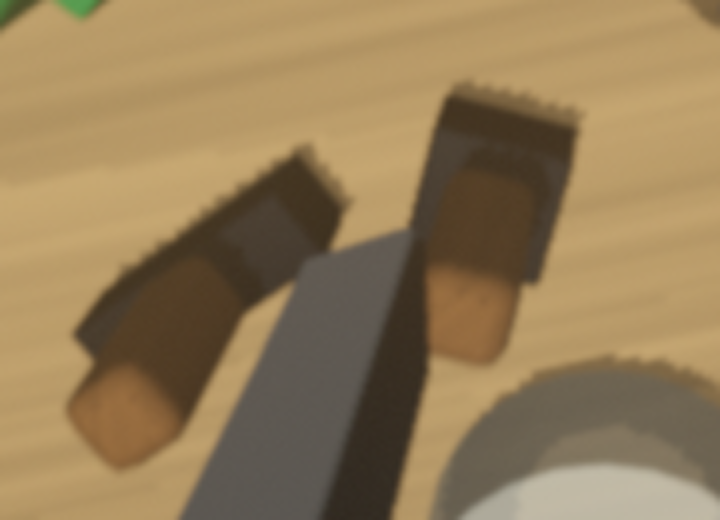

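```bash
python3 -m creep '[[[-2.7,-1.55,1,0,0,0,0],[-2.7,-1.55,1,0,0,0,0],[0,0,2,0,0,0.14,0],[0,0,1,0,0,0.14,0],[0,0,0,0,0,0,0]]]'
python3 - <<'E'
from h import *
o=arm.get_obs();R=o['eef_rot'];p=o['position']; print(p,o['qpos'][6],np.degrees(np.arctan2(R[1,1],R[0,1])),R[2].round(4),R.T@(np.array([.5436,.2918,.068])-p)*100)
E
```

```text
t: 2.15
position: [0.5384, 0.297, 0.173]
eef_rot: [[-0.873, 0.488, -0.002], [0.488, 0.873, -0.002], [0.001, -0.002, -1.0]]
contact_force: [0.6, -0.0, -0.4]
width: 0.0472
finger_force: 0.0
[0.5383648  0.29702586 0.1730467 ] 33.45412399591594 60.76499382563802 [ 9.0e-04 -2.3e-03 -1.0e+00] [-0.72161681 -0.17635401 10.50444837]
```

```bash
python3 -m creep '[[[-0.6,-0.15,0,0,0,0,0],[0,0,2,0,0,0,0],[0,0,2,0,0,0,0],[0,0,0,0,0,0,0],[0,0,0,0,0,0,0]]]'
python3 - <<'E'
from h import *
im=arm.get_image('wrist'); w=cloud(im).reshape(-1,3); w=w[~np.isnan(w[:,0])]
m=np.hypot(w[:,0]-.5436,w[:,1]-.2918)<.023
for z in [(.008,.034),(.084,.1)]:
    q=w[m&(w[:,2]>z[0])&(w[:,2]<z[1])]; r=cv2.minAreaRect((q[:,:2]*1000).astype(np.float32)); print(len(q),r)
o=arm.get_obs();R=o['eef_rot'];p=o['position']; print(p,np.degrees(np.arctan2(R[1,1],R[0,1])),R[2].round(4),R.T@(np.array([.5436,.2918,.068])-p)*100)
E
```

```text
t: 2.65
position: [0.5442, 0.2929, 0.1354]
eef_rot: [[-0.875, 0.484, 0.0], [0.484, 0.875, 0.0], [-0.0, 0.0, -1.0]]
contact_force: [0.6, -0.4, 0.5]
width: 0.047
finger_force: 0.0
1454 ((543.6604614257812, 291.3111572265625), (32.05194854736328, 32.021202087402344), 61.08660888671875)
1237 ((543.1096801757812, 291.640869140625), (19.539554595947266, 19.15839195251465), 61.309322357177734)
[0.54444632 0.29307278 0.13579811] 60.991528318617455 [-5.0e-04  1.2e-03 -1.0e+00] [ 0.01600441 -0.16044591  6.77961703]
```

Well aligned (yaw 61°). Descend and grip.

```bash
python3 -m creep '[[[0,-0.15,2,0,0,0,0],[0,0,2,0,0,0,0],[0,0,2,0,0,0,0],[0,0,0.75,0,0,0,0],[0,0,0,0,0,0,0]]]' && python3 -m creep '[[[0,0,0,0,0,0,1],[0,0,0,0,0,0,1],[0,0,0,0,0,0,1],[0,0,0,0,0,0,1],[0,0,0,0,0,0,1]]]'
```

```text
t: 3.2
position: [0.5431, 0.2916, 0.0671]
eef_rot: [[-0.874, 0.486, -0.0], [0.486, 0.874, -0.0], [0.0, -0.0, -1.0]]
contact_force: [0.8, -0.5, -0.6]
width: 0.0468
finger_force: 0.0
t: 3.7
position: [0.5433, 0.2917, 0.0675]
eef_rot: [[-0.874, 0.486, 0.0], [0.486, 0.874, 0.0], [-0.0, 0.001, -1.0]]
contact_force: [-1.4, -0.3, 5.5]
width: 0.0196
finger_force: 30.0
```

```bash
python3 -m creep '[[[0,0,-2,0,0,0,1],[0,0,-5,0,0,0,1],[0,0,-5,0,0,0,1],[0,0,-5,0,0,0,1],[0,0,-3,0,0,0,1]]]'
python3 - <<'E'
from h import *
o=arm.get_obs();R=o['eef_rot'];p=o['position']; print(p,o['contact_force'],R.T@(np.array([.476,-.199,.265])-p)*100)
E
```

```text
t: 4.2
position: [0.5438, 0.2916, 0.271]
eef_rot: [[-0.874, 0.487, 0.003], [0.487, 0.874, 0.002], [-0.001, 0.003, -1.0]]
contact_force: [0.6, 0.3, -2.2]
width: 0.0196
finger_force: 30.0
[0.5437641  0.29162179 0.27100039] [ 0.63093827  0.25404335 -2.2222748 ] [-17.95214584 -46.1613663    0.47526731]
```

```bash
python3 -m creep '[[[-2.1,-4.5,0,0,0,0,1],[-2.1,-4.5,0,0,0,0,1],[-2.1,-4.5,0,0,0,0,1],[-2.1,-4.5,0,0,0,0,1],[-2.1,-4.5,0,0,0,0,1]]]' && python3 -m creep '[[[-2.1,-4.5,0,0,0,0,1],[-2.1,-4.5,0,0,0,0,1],[-2.1,-4.5,0,0,0,0,1],[-2,-4.2,0,0,0,0,1],[-2,-3.6,0,0,0,0,1]]]' && python3 -m creep '[[[0,0,0,0,0,0.14,1],[0,0,0,0,0,0.14,1],[0,0,0,0,0,0,1],[0,0,0,0,0,0,1],[0,0,0,0,0,0,1]]]'
python3 - <<'E'
from h import *
im=arm.get_image('wrist'); cv2.imwrite('pics/w2.png',im['pixels']); np.save('w2.npy',cloud(im))
o=arm.get_obs();R=o['eef_rot'];print(o['position'],R,np.degrees(np.arctan2(R[1,1],R[0,1])),o['contact_force'],o['qpos'])
E
```

```text
t: 4.7
position: [0.5247, 0.0419, 0.2671]
eef_rot: [[-0.874, 0.486, 0.0], [0.486, 0.874, 0.0], [0.0, 0.0, -1.0]]
contact_force: [1.8, -0.5, -2.1]
width: 0.0197
finger_force: 30.0
t: 5.2
position: [0.5109, -0.1948, 0.2672]
eef_rot: [[-0.873, 0.487, 0.0], [0.487, 0.873, 0.0], [-0.0, 0.0, -1.0]]
contact_force: [0.9, 0.3, -2.0]
width: 0.02
finger_force: 30.0
t: 5.7
position: [0.5118, -0.192, 0.267]
eef_rot: [[-0.708, 0.706, -0.0], [0.706, 0.708, 0.0], [0.0, -0.0, -1.0]]
contact_force: [0.5, 0.3, -1.6]
width: 0.0196
finger_force: 30.0
[ 0.51184631 -0.19203078  0.26700899] [[-7.07731518e-01  7.06481492e-01 -2.04336406e-05]
 [ 7.06481488e-01  7.07731517e-01  8.85958648e-05]
 [ 7.70528702e-05  4.82660971e-05 -9.99999996e-01]] 45.05064381487154 [ 0.43498351  0.02304211 -1.6256226 ] [-19.4133366   11.56906772  38.7956041  107.41408864  -8.0586418
  63.74996809  67.44354646]
```

View pics/w2.png

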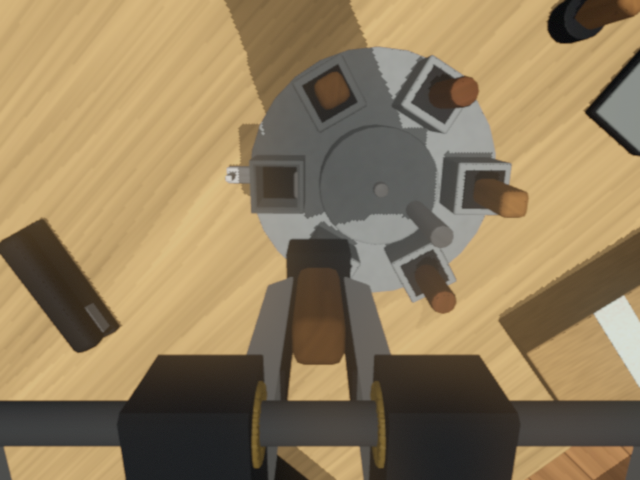

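Empty pocket at (277,184), aligned with the image, pointer at (235,175), peg top at (442,236). I compute the rim and held-stamp poses.

```bash
python3 - <<'E'
from h import *
from scipy.optimize import least_squares
w=np.load('w2.npy').reshape(-1,3); w=w[~np.isnan(w[:,0])]
q=w[(np.hypot(w[:,0]-.476,w[:,1]+.199)<.036)&(w[:,2]>.072)&(w[:,2]<.083)]
r=cv2.minAreaRect((q[:,:2]*1000).astype(np.float32)); print('rim',len(q),r,q[:,2].mean())
print(w[(np.hypot(w[:,0]-.476,w[:,1]+.199)<.012)].mean(0))
h=w[(w[:,2]>.131)&(w[:,2]<.146)&(np.hypot(w[:,0]-.536,w[:,1]+.139)<.12)]
n,l,s,ce=cv2.connectedComponentsWithStats(np.histogram2d(h[:,0],h[:,1],bins=[150,150],range=[[.4,.7],[-.3,0]])[0].astype(np.uint8),connectivity=8)
for s_,cc in zip(s[1:],ce[1:]):
    if s_[4]>20: print('h',s_[4],(cc[1]*.002+.401).round(4),(cc[0]*.002-.299).round(4))
p=w[(w[:,2]>.155)&(w[:,2]<.165)&(np.hypot(w[:,0]-.569,w[:,1]+.1295)<.02)];print('peg',len(p),cv2.minEnclosingCircle((p[:,:2]*1000).astype(np.float32)))
# held stamp in tool frame
o=arm.get_obs();R=o['eef_rot'];t=(w-o['position'])@R
m=(abs(t[:,0])<.03)&(abs(t[:,1])<.025)&(t[:,2]>.04)&(t[:,2]<.075); f=t[m]; print('foot',len(f),np.percentile(f,[1,50,99],axis=0).round(4))
m=(abs(t[:,0])<.02)&(abs(t[:,1])<.02)&(t[:,2]>-.03)&(t[:,2]<-.018); f=t[m]; print('top',len(f),cv2.minAreaRect((f[:,:2]*1000).astype(np.float32)) if len(f) else '')
E
```

```text
rim 1346 ((479.08563232421875, -194.7921142578125), (61.35015869140625, 44.487403869628906), 45.34251403808594) 0.07622332218276905
[ 0.47302824 -0.19470527  0.33421066]
h 109 0.4517 -0.1187
h 87 0.5119 -0.0595
h 103 0.5934 -0.0819
h 92 0.6148 -0.1634
peg 455 ((567.0465698242188, -132.35415649414062), 7.92836856842041)
foot 801 [[ 0.0105 -0.0146  0.04  ]
 [ 0.0153  0.0007  0.0497]
 [ 0.0158  0.0164  0.0613]]
top 3327 ((0.5737838745117188, 0.0057582855224609375), (39.89985275268555, 20.05706214904785), 89.92515563964844)
```

```bash
python3 - <<'E'
from h import *
w=np.load('w2.npy').reshape(-1,3); w=w[~np.isnan(w[:,0])]
c=np.array([.4745,-.199]); a=np.radians(45.05); U=np.array([[np.cos(a),np.sin(a)],[-np.sin(a),np.cos(a)]]) # radial(inward), tangential
l=(w[:,:2]-c)@U.T
m=(abs(l)<.03).all(1)&(w[:,2]>.0745)&(w[:,2]<.081)
h,xe,ye=np.histogram2d(l[m,0],l[m,1],bins=[30,30],range=[[-.03,.03]]*2); print(h.astype(int))
for k in (0,1):
    s=m&(abs(l[:,1-k])<.012); v=l[s,k]
    for sg in (-1,1):
        e=v[v*sg>.01]; print(k,sg,len(e),np.percentile(e,[2,50,98]).round(4))
E
```

```text
[[0 0 0 0 0 0 0 0 0 0 0 0 0 0 0 0 0 0 0 0 0 0 0 0 0 0 0 0 0 0]
 [0 0 0 0 0 0 0 0 0 0 0 0 0 0 0 0 0 0 0 0 0 0 0 0 0 0 0 0 0 0]
 [0 0 0 0 2 2 0 0 0 0 0 0 2 2 2 1 2 0 0 0 0 0 0 0 2 2 0 0 0 0]
 [0 0 0 0 4 5 8 6 6 6 4 6 4 5 6 6 6 6 7 4 5 6 4 6 4 7 0 0 0 0]
 [0 0 0 0 4 5 6 4 6 7 6 9 6 7 7 6 6 4 6 8 8 6 8 7 6 6 0 0 0 0]
 [0 0 0 0 6 7 4 2 2 2 3 2 2 3 2 4 2 4 5 2 4 1 1 2 5 7 0 0 0 0]
 [0 0 0 1 4 5 3 0 0 0 0 0 0 0 0 0 0 0 0 0 0 0 0 3 5 6 0 0 0 0]
 [0 0 0 3 5 9 3 0 0 0 0 0 0 0 0 0 0 0 0 0 0 0 0 2 5 9 0 0 0 0]
 [0 0 0 2 5 5 2 0 0 0 0 0 0 0 0 0 0 0 0 0 0 0 0 2 4 6 0 0 0 0]
 [0 0 0 2 4 6 1 0 0 0 0 0 0 0 0 0 0 0 0 0 0 0 0 3 6 9 0 0 0 0]
 [0 0 0 3 6 9 2 0 0 0 0 0 0 0 0 0 0 0 0 0 0 0 0 3 3 6 0 0 0 0]
 [0 0 0 2 4 6 1 0 0 0 0 0 0 0 0 0 0 0 0 0 0 0 0 2 6 9 0 0 0 0]
 [0 0 0 3 5 7 3 0 0 0 0 0 0 0 0 0 0 0 0 0 0 0 0 4 4 6 0 0 0 0]
 [0 0 0 2 5 7 1 0 0 0 0 0 0 0 0 0 0 0 0 0 0 0 0 4 6 8 0 0 0 0]
 [0 0 0 2 4 5 1 0 0 0 0 0 0 0 0 0 0 0 0 0 0 0 0 4 4 7 0 0 0 0]
 [0 0 0 3 6 8 3 0 0 0 0 0 0 0 0 0 0 0 0 0 0 0 0 6 6 8 0 0 0 0]
 [0 0 0 2 4 6 2 0 0 0 0 0 0 0 0 0 0 0 0 0 0 0 0 4 4 4 0 0 0 0]
 [0 0 0 3 5 5 3 0 0 0 0 0 0 0
[... 222 characters left out ...]

 [0 0 0 1 5 6 1 0 0 0 0 0 0 0 0 0 0 0 0 0 0 0 0 6 4 6 0 0 0 0]
 [0 0 0 2 4 6 3 2 2 2 3 2 2 2 3 2 3 2 3 2 1 3 2 5 6 6 0 0 0 0]
 [0 0 0 2 7 8 7 6 8 7 6 9 6 6 8 6 8 7 6 6 4 5 4 6 4 5 0 0 0 0]
 [0 0 0 2 4 4 6 4 5 5 4 6 4 4 6 4 5 5 7 6 6 9 6 9 6 6 0 0 0 0]
 [0 0 0 0 0 0 0 0 0 0 0 0 0 0 0 0 0 0 0 0 0 0 0 0 0 0 0 0 0 0]
 [0 0 0 0 0 0 0 0 0 0 0 0 0 0 0 0 0 0 0 0 0 0 0 0 0 0 0 0 0 0]
 [0 0 0 0 0 0 0 0 0 0 0 0 0 0 0 0 0 0 0 0 0 0 0 0 0 0 0 0 0 0]
 [0 0 0 0 0 0 0 0 0 0 0 0 0 0 0 0 0 0 0 0 0 0 0 0 0 0 0 0 0 0]
 [0 0 0 0 0 0 0 0 0 0 0 0 0 0 0 0 0 0 0 0 0 0 0 0 0 0 0 0 0 0]]
0 -1 189 [-0.0241 -0.0216 -0.0191]
0 1 168 [0.0153 0.0178 0.0196]
1 -1 189 [-0.0224 -0.0197 -0.0173]
1 1 190 [0.0167 0.0194 0.0217]
```

```bash
python3 -m creep '[[[1.1,-1.7,0,0,0,0.008,1],[1.05,-1.7,0,0,0,0,1],[0,0,3,0,0,0,1],[0,0,4,0,0,0,1],[0,0,2,0,0,0,1]]]' && python3 -m creep '[[[0,0,0,0,0,0,1],[0,0,0,0,0,0,1],[0,0,0,0,0,0,1],[0,0,0,0,0,0,1],[0,0,0,0,0,0,1]]]'
python3 - <<'E'
from h import *
o=arm.get_obs();R=o['eef_rot'];p=o['position']; print(p,o['contact_force'],R.T@(np.array([.4727,-.2008,.1455])-p)*100,np.degrees(np.arctan2(R[1,1],R[0,1])))
E
```

```text
t: 6.25
position: [0.4715, -0.2003, 0.1748]
eef_rot: [[-0.701, 0.713, -0.002], [0.713, 0.701, 0.0], [0.001, -0.001, -1.0]]
contact_force: [0.2, 0.1, -1.6]
width: 0.0197
finger_force: 30.0
t: 6.75
position: [0.473, -0.201, 0.1778]
eef_rot: [[-0.7, 0.714, 0.001], [0.714, 0.7, 0.0], [-0.001, 0.001, -1.0]]
contact_force: [-0.2, 0.1, -0.6]
width: 0.0201
finger_force: 30.0
[ 0.4729745  -0.20099008  0.17779864] [-0.23660034  0.12535132 -0.64035052] [ 0.03595835 -0.00962644  3.22982216] 44.42011794946531
```

```bash
python3 -m creep '[[[0,0,1.5,0,0,0,1],[0,0,1.3,0,0,0,1],[0,0,0,0,0,0,1],[0,0,0,0,0,0,1],[0,0,0.3,0,0,0,1]]]'; python3 -m creep '[[[0,0,0.2,0,0,0,1],[0,0,0.2,0,0,0,1],[0,0,0.1,0,0,0,1],[0,0,0,0,0,0,1],[0,0,0,0,0,0,1]]]'
```

```text
t: 7.25
position: [0.4729, -0.2012, 0.1466]
eef_rot: [[-0.7, 0.715, 0.001], [0.715, 0.7, -0.0], [-0.001, 0.001, -1.0]]
contact_force: [0.9, -0.0, -0.6]
width: 0.0198
finger_force: 30.0
t: 7.75
position: [0.4725, -0.201, 0.141]
eef_rot: [[-0.7, 0.714, -0.0], [0.714, 0.7, -0.0], [-0.0, -0.0, -1.0]]
contact_force: [0.1, -0.1, -1.4]
width: 0.0199
finger_force: 30.0
```

```bash
python3 -m creep '[[[0,0,0.1,0,0,0,1],[0,0,0.1,0,0,0,1],[0,0,0.1,0,0,0,1],[0,0,0,0,0,0,1],[0,0,0,0,0,0,1]]]'; python3 -m creep '[[[0,0,0.1,0,0,0,1],[0,0,0.1,0,0,0,1],[0,0,0.1,0,0,0,1],[0,0,0,0,0,0,1],[0,0,0,0,0,0,1]]]'
```

```text
t: 8.25
position: [0.4725, -0.201, 0.1379]
eef_rot: [[-0.7, 0.715, -0.0], [0.715, 0.7, -0.0], [0.0, -0.0, -1.0]]
contact_force: [0.7, 0.2, -1.8]
width: 0.0198
finger_force: 30.0
t: 8.75
position: [0.4725, -0.201, 0.135]
eef_rot: [[-0.7, 0.715, -0.0], [0.715, 0.7, -0.0], [-0.0, -0.0, -1.0]]
contact_force: [0.6, 0.1, -1.1]
width: 0.02
finger_force: 30.0
```

```bash
python3 -m creep '[[[0,0,0.1,0,0,0,1],[0,0,0.1,0,0,0,1],[0,0,0.1,0,0,0,1],[0,0,0.1,0,0,0,1],[0,0,0,0,0,0,1]]]'; python3 -m creep '[[[0,0,0.1,0,0,0,1],[0,0,0.1,0,0,0,1],[0,0,0.1,0,0,0,1],[0,0,0,0,0,0,1],[0,0,0,0,0,0,1]]]'
```

```text
t: 9.25
position: [0.4724, -0.2012, 0.1309]
eef_rot: [[-0.7, 0.715, -0.0], [0.715, 0.7, -0.0], [-0.0, -0.0, -1.0]]
contact_force: [-2.5, -2.1, 0.9]
width: 0.0198
finger_force: 30.0
t: 9.75
position: [0.4722, -0.2009, 0.1277]
eef_rot: [[-0.7, 0.715, -0.001], [0.715, 0.7, -0.0], [0.001, -0.001, -1.0]]
contact_force: [-2.9, -2.6, -2.5]
width: 0.0199
finger_force: 30.0
```

```bash
cat > ok.py <<'E'
from h import *
o=arm.get_obs(); print(o['position'][2].round(4),o['contact_force'].round(1)); raise SystemExit(int(o['contact_force'][2]>4))
E
python3 -m creep '[[[0,0,0.1,0,0,0,1],[0,0,0.05,0,0,0,1],[0,0,0,0,0,0,1],[0,0,0,0,0,0,1],[0,0,0,0,0,0,1]]]' >/dev/null; python3 ok.py && python3 -m creep '[[[0,0,0.1,0,0,0,1],[0,0,0.05,0,0,0,1],[0,0,0,0,0,0,1],[0,0,0,0,0,0,1],[0,0,0,0,0,0,1]]]' >/dev/null && python3 ok.py && python3 -m creep '[[[0,0,0.1,0,0,0,1],[0,0,0.05,0,0,0,1],[0,0,0,0,0,0,1],[0,0,0,0,0,0,1],[0,0,0,0,0,0,1]]]' >/dev/null && python3 ok.py && python3 -m creep '[[[0,0,0.1,0,0,0,1],[0,0,0.05,0,0,0,1],[0,0,0,0,0,0,1],[0,0,0,0,0,0,1],[0,0,0,0,0,0,1]]]' >/dev/null && python3 ok.py
```

```text
0.1264 [-2.7 -3.  -2.3]
0.1249 [-2.9 -3.7 -1.8]
0.1235 [-2.5 -2.9 -2.1]
0.1219 [-2.9 -2.8 -2. ]
```

```bash
python3 -m creep '[[[0,0,0.1,0,0,0,1],[0,0,0.05,0,0,0,1],[0,0,0,0,0,0,1],[0,0,0,0,0,0,1],[0,0,0,0,0,0,1]]]' >/dev/null; python3 ok.py && python3 -m creep '[[[0,0,0.1,0,0,0,1],[0,0,0.05,0,0,0,1],[0,0,0,0,0,0,1],[0,0,0,0,0,0,1],[0,0,0,0,0,0,1]]]' >/dev/null && python3 ok.py && python3 -m creep '[[[0,0,0.1,0,0,0,1],[0,0,0.05,0,0,0,1],[0,0,0,0,0,0,1],[0,0,0,0,0,0,1],[0,0,0,0,0,0,1]]]' >/dev/null && python3 ok.py && python3 -m creep '[[[0,0,0.1,0,0,0,1],[0,0,0.05,0,0,0,1],[0,0,0,0,0,0,1],[0,0,0,0,0,0,1],[0,0,0,0,0,0,1]]]' >/dev/null && python3 ok.py
```

```text
0.1205 [-2.6 -4.4 -1. ]
0.119 [-3.  -3.2 -0.6]
0.1174 [-3.3 -3.2 -1.1]
0.1159 [-2.4 -2.5 -1.9]
```

```bash
python3 -m creep '[[[0,0,0.1,0,0,0,1],[0,0,0.05,0,0,0,1],[0,0,0,0,0,0,1],[0,0,0,0,0,0,1],[0,0,0,0,0,0,1]]]' >/dev/null; python3 ok.py && python3 -m creep '[[[0,0,0.1,0,0,0,1],[0,0,0.05,0,0,0,1],[0,0,0,0,0,0,1],[0,0,0,0,0,0,1],[0,0,0,0,0,0,1]]]' >/dev/null && python3 ok.py && python3 -m creep '[[[0,0,0.1,0,0,0,1],[0,0,0.05,0,0,0,1],[0,0,0,0,0,0,1],[0,0,0,0,0,0,1],[0,0,0,0,0,0,1]]]' >/dev/null && python3 ok.py
```

```text
0.1146 [-2.6 -3.5  2.5]
0.1133 [-3.  -3.3  7.5]
```

```bash
python3 -m creep '[[[0,0,0.06,0,0,0,1],[0,0,0,0,0,0,1],[0,0,0,0,0,0,1],[0,0,0,0,0,0,1],[0,0,0,0,0,0,1]]]'; python3 ok.py
```

```text
t: 15.25
position: [0.4729, -0.2012, 0.1128]
eef_rot: [[-0.7, 0.715, 0.001], [0.715, 0.7, -0.0], [-0.001, 0.0, -1.0]]
contact_force: [-3.7, -2.9, 10.9]
width: 0.0196
finger_force: 30.0
0.1128 [-3.7 -2.9 10.9]
```

```bash
python3 -m creep '[[[0,0,0,0,0,0,0.2],[0,0,0,0,0,0,0.2],[0,0,0,0,0,0,0.2],[0,0,0,0,0,0,0.2],[0,0,0,0,0,0,0.2]]]'; python3 -m creep '[[[0,0,-1,0,0,0,0.2],[0,0,-3,0,0,0,0.2],[0,0,-4,0,0,0,0.2],[0,0,-3,0,0,0,0.2],[0,0,0,0,0,0,0.2]]]'
python3 - <<'E'
from h import *
im=arm.get_image('side'); cv2.imwrite('pics/side2.png',cv2.resize(im['pixels'][180:290,290:420],None,fx=5,fy=5))
w=cloud(im).reshape(-1,3); q=w[(np.hypot(w[:,0]-.474,w[:,1]+.199)<.025)&(w[:,2]>.1)&(w[:,2]<.15)]; print(len(q),np.nanpercentile(q,[2,50,98],axis=0).round(3))
o=arm.get_obs();R=o['eef_rot'];p=o['position']; print(p,R.T@(np.array([.567,-.1324,p[2]])-p)*100,np.degrees(np.arctan2(R[1,1],R[0,1])))
E
```

```text
t: 15.75
position: [0.4726, -0.2008, 0.1123]
eef_rot: [[-0.7, 0.714, -0.0], [0.714, 0.7, 0.0], [0.0, -0.0, -1.0]]
contact_force: [0.2, -1.0, -0.3]
width: 0.0378
finger_force: 0.0
t: 16.25
position: [0.4742, -0.2017, 0.2265]
eef_rot: [[-0.699, 0.715, 0.006], [0.715, 0.699, -0.0], [-0.004, 0.004, -1.0]]
contact_force: [0.6, -0.4, -0.5]
width: 0.0376
finger_force: 0.0
137 [[ 0.463 -0.206  0.101]
 [ 0.473 -0.195  0.123]
 [ 0.486 -0.189  0.138]]
[ 0.47349982 -0.20119251  0.22457442] [-1.62831315 11.49321852  0.03822362] 44.407889660022995
```

View pics/side2.png

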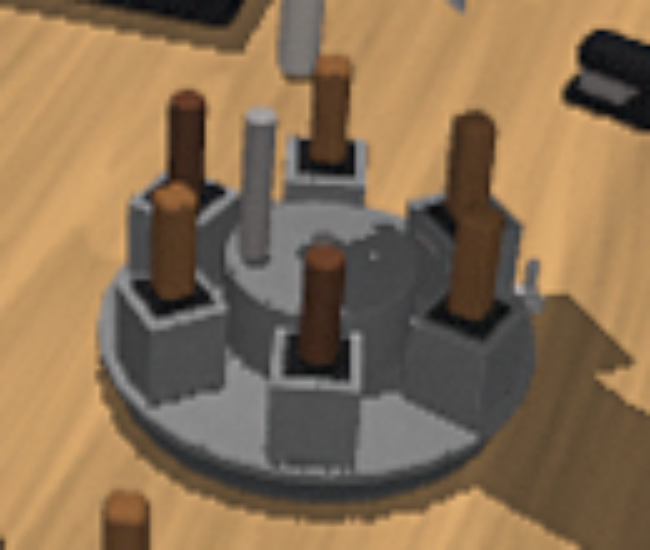

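The stamp stands in the pocket by the pointer at (470,160), and the peg is at (258,190). Next I move over the peg and turn the tool.

```bash
python3 -m creep '[[[-0.55,3.85,0,0,0,0,0.2],[-0.55,3.85,0,0,0,0,0.2],[-0.55,3.8,0,0,0,0,0.2],[0,0,0,0,0,-0.13,0.2],[0,0,0,0,0,-0.13,0.2]]]'; python3 -m creep '[[[0,0,0,0,0,-0.14,0.2],[0,0,0,0,0,-0.14,0.2],[0,0,0,0,0,-0.14,0.2],[0,0,0,0,0,-0.14,0.2],[0,0,0,0,0,-0.14,0.2]]]'; python3 -m creep '[[[0,0,0,0,0,-0.1,0.2],[0,0,0,0,0,0,0.2],[0,0,0,0,0,0,0.2],[0,0,0,0,0,0,0.2],[0,0,0,0,0,0,0.2]]]'
python3 - <<'E'
from h import *
im=arm.get_image('scene'); w=cloud(im).reshape(-1,3)
o=arm.get_obs();R=o['eef_rot'];p=o['position']; print(p,R.T@(np.array([.567,-.1324,.14])-p)*100,np.degrees(np.arctan2(R[1,1],R[0,1])),o['qpos'][6])
E
```

```text
t: 16.8
position: [0.5664, -0.1312, 0.2211]
eef_rot: [[-0.863, 0.505, -0.002], [0.505, 0.863, -0.001], [0.002, -0.002, -1.0]]
contact_force: [-0.5, -0.8, -0.2]
width: 0.0376
finger_force: 0.0
t: 17.3
position: [0.5657, -0.1323, 0.2215]
eef_rot: [[-0.986, -0.169, -0.002], [-0.169, 0.986, -0.0], [0.002, 0.0, -1.0]]
contact_force: [0.8, -0.3, -0.4]
width: 0.0375
finger_force: 0.0
t: 17.8
position: [0.5662, -0.1322, 0.2222]
eef_rot: [[-0.966, -0.26, -0.0], [-0.26, 0.966, -0.0], [0.0, -0.0, -1.0]]
contact_force: [-0.4, -1.5, 0.2]
width: 0.0379
finger_force: 0.0
[ 0.56617468 -0.13215604  0.22225323] [-0.0758234  -0.04511511  8.22530048] 105.07378105396417 119.58993511831176
```

```bash
python3 -m creep '[[[-0.08,0,2,0,0,0,0.2],[0,0,2,0,0,0,0.2],[0,0,2,0,0,0,0.2],[0,0,2.2,0,0,0,0.2],[0,0,0,0,0,0,0.2]]]'; python3 -m creep '[[[0,0,0,0,0,0,0.5],[0,0,0,0,0,0,0.5],[0,0,0,0,0,0,0.5],[0,0,0,0,0,0,0.5],[0,0,0,0,0,0,0.5]]]'
python3 - <<'E'
from h import *
o=arm.get_obs();p=o['position'];print(p,o['contact_force'],o['qpos'])
C=np.array([.5333,-.1411]); yaw=105.07; a0=14.5; prev=p[:2]
for k in range(1,13):
    a=np.radians(a0+5*k); t=C+.0348*np.array([np.cos(a),np.sin(a)]); y=np.radians(yaw)
    d=t-prev; ty=np.array([np.cos(y),np.sin(y)]); tx=np.array([-np.sin(y),np.cos(y)])  # tool x = y cross z(down)
    print(5*k,round(d@tx*100,3),round(d@ty*100,3)); prev=t; yaw+=2
print(o['eef_rot'][:,0],tx)
E
```

```text
t: 18.35
position: [0.5656, -0.1317, 0.1381]
eef_rot: [[-0.965, -0.261, -0.004], [-0.261, 0.965, 0.0], [0.004, 0.001, -1.0]]
contact_force: [-0.6, 0.5, 0.2]
width: 0.0376
finger_force: 0.0
t: 18.85
position: [0.5672, -0.132, 0.1409]
eef_rot: [[-0.965, -0.261, 0.001], [-0.261, 0.965, 0.0], [-0.001, -0.0, -1.0]]
contact_force: [-0.8, -0.2, -0.4]
width: 0.0234
finger_force: 0.0
[ 0.56718867 -0.13203936  0.14086249] [-0.83050795 -0.15752153 -0.39886141] [-11.70053207  22.16705182  23.20159623 109.75527005 -11.16331947
  50.21665098 122.27824102]
5 0.038 0.275
10 0.026 0.302
15 0.042 0.301
20 0.058 0.298
25 0.073 0.295
30 0.088 0.29
35 0.103 0.285
40 0.118 0.28
45 0.133 0.273
50 0.147 0.266
55 0.161 0.258
60 0.174 0.249
[-9.65305287e-01 -2.61123124e-01 -6.46169489e-04] [-0.79789966 -0.60279029]
```

```bash
python3 -m creep '[[[0.03,0.28,0,0,0,-0.035,0.5],[0.03,0.3,0,0,0,-0.035,0.5],[0.04,0.3,0,0,0,-0.035,0.5],[0.06,0.3,0,0,0,-0.035,0.5],[0.07,0.295,0,0,0,-0.035,0.5]]]'; python3 -m creep '[[[0.09,0.29,0,0,0,-0.035,0.5],[0.1,0.285,0,0,0,-0.035,0.5],[0,0,0,0,0,0,0.5],[0,0,0,0,0,0,0.5],[0,0,0,0,0,0,0.5]]]'
python3 - <<'E'
from h import *
def peg(c):
    w=cloud(arm.get_image(c)).reshape(-1,3); p=w[(w[:,2]>.085)&(w[:,2]<.115)&(np.hypot(w[:,0]-.5333,w[:,1]+.1411)<.048)]; return len(p),p.mean(0) if len(p) else 0
print(peg('side'),peg('scene'))
o=arm.get_obs();p=o['position'];R=o['eef_rot'];v=p[:2]-[.5333,-.1411];print(p,np.hypot(*v),np.degrees(np.arctan2(v[1],v[0])),np.degrees(np.arctan2(R[1,1],R[0,1])),o['contact_force'],o['qpos'][6])
E
```

```text
t: 19.35
position: [0.5613, -0.1195, 0.1409]
eef_rot: [[-0.904, -0.428, 0.003], [-0.428, 0.904, -0.001], [-0.002, -0.003, -1.0]]
contact_force: [9.6, -5.3, -3.6]
width: 0.0233
finger_force: 4.3
t: 19.85
position: [0.5546, -0.1137, 0.14]
eef_rot: [[-0.873, -0.487, -0.003], [-0.487, 0.873, 0.001], [0.002, 0.002, -1.0]]
contact_force: [-6.5, 4.8, 5.1]
width: 0.0236
finger_force: 3.8
(29, array([ 0.54488668, -0.11939007,  0.09962075])) (36, array([ 0.55642609, -0.10920672,  0.09888268]))
[ 0.55477401 -0.11373789  0.14004177] 0.03478243920645114 51.874892392579376 119.17792054904626 [-4.10906186  4.260238    3.00978007] 132.8140367131589
```

```bash
python3 -m creep '[[[0.12,0.28,0,0,0,-0.035,0.5],[0.13,0.275,0,0,0,-0.035,0.5],[0.15,0.27,0,0,0,-0.035,0.5],[0.16,0.26,0,0,0,-0.035,0.5],[0.17,0.25,0,0,0,-0.035,0.5]]]'; python3 -m creep '[[[0,0,0,0,0,0,0.5],[0,0,0,0,0,0,0.4],[0,0,0,0,0,0,0.3],[0,0,0,0,0,0,0.2],[0,0,0,0,0,0,0.2]]]'
python3 - <<'E'
from h import *
o=arm.get_obs();p=o['position'];R=o['eef_rot'];v=p[:2]-[.5333,-.1411];print(p,np.hypot(*v),np.degrees(np.arctan2(v[1],v[0])),o['contact_force'],o['qpos'][6])
E
```

```text
t: 20.45
position: [0.5423, -0.1075, 0.1405]
eef_rot: [[-0.773, -0.634, 0.0], [-0.634, 0.773, -0.0], [-0.0, -0.0, -1.0]]
contact_force: [0.1, -0.2, 0.2]
width: 0.0235
finger_force: 0.0
t: 20.95
position: [0.5424, -0.1075, 0.1404]
eef_rot: [[-0.775, -0.632, -0.0], [-0.632, 0.775, -0.0], [0.0, -0.0, -1.0]]
contact_force: [-0.1, -0.2, 0.3]
width: 0.0372
finger_force: 0.0
[ 0.54244737 -0.10746915  0.14035849] 0.03485266465602791 74.78402599639274 [-0.06467915 -0.23199749  0.25959319] 140.95547389501047
```

Free of force. Lift away, then verify.

```bash
python3 -m creep '[[[0,0,-2,0,0,0,0.2],[0,0,-4,0,0,0,0.2],[0,0,-4,0,0,0,0.2],[0,0,-4,0,0,0,0.2],[0,0,0,0,0,0,0.2]]]'; python3 -m creep '[[[0,0,0,0,0,0,0.2],[0,0,0,0,0,0,0.2],[0,0,0,0,0,0,0.2],[0,0,0,0,0,0,0.2],[0,0,0,0,0,0,0.2]]]'
python3 - <<'E'
from h import *
im=arm.get_image('side'); cv2.imwrite('pics/side3.png',cv2.resize(im['pixels'][180:290,290:420],None,fx=5,fy=5))
for c in ('side','scene'):
    w=cloud(arm.get_image(c)).reshape(-1,3); p=w[(w[:,2]>.152)&(w[:,2]<.165)&(np.hypot(w[:,0]-.5333,w[:,1]+.1411)<.06)]
    print(c,len(p),p.mean(0).round(4))
    for i in range(6):
        a=np.radians(225+60*i); q=w[(np.hypot(w[:,0]-.5355-.085*np.cos(a),w[:,1]+.140-.085*np.sin(a))<.018)&(w[:,2]>.125)&(w[:,2]<.16)]
        print(i,len(q),np.percentile(q[:,2],[50,98]).round(4) if len(q) else '', q.mean(0).round(3) if len(q) else '')
E
```

```text
t: 21.45
position: [0.5445, -0.1079, 0.2854]
eef_rot: [[-0.775, -0.632, 0.007], [-0.632, 0.775, 0.0], [-0.006, -0.005, -1.0]]
contact_force: [0.6, 0.0, 0.1]
width: 0.038
finger_force: 0.0
t: 21.95
position: [0.5422, -0.1075, 0.2798]
eef_rot: [[-0.775, -0.632, -0.001], [-0.632, 0.775, -0.0], [0.001, 0.001, -1.0]]
contact_force: [-0.1, 0.7, 0.4]
width: 0.0377
finger_force: 0.0
side 38 [ 0.5435 -0.1054  0.1577]
0 70 [0.1352 0.141 ] [ 0.473 -0.196  0.134]
1 52 [0.1347 0.1391] [ 0.555 -0.219  0.133]
2 65 [0.1365 0.1413] [ 0.615 -0.16   0.135]
3 68 [0.1361 0.1417] [ 0.594 -0.078  0.135]
4 77 [0.1364 0.1406] [ 0.512 -0.054  0.135]
5 68 [0.1361 0.1413] [ 0.452 -0.114  0.135]
scene 25 [ 0.547  -0.1063  0.1583]
0 52 [0.1364 0.1448] [ 0.478 -0.197  0.136]
1 46 [0.135  0.1417] [ 0.56  -0.221  0.134]
2 53 [0.1369 0.1465] [ 0.62  -0.161  0.136]
3 50 [0.137  0.1441] [ 0.599 -0.079  0.136]
4 56 [0.136  0.1455] [ 0.518 -0.056  0.136]
5 50 [0.1357 0.1426] [ 0.457 -0.116  0.135]
```

View pics/side3.png

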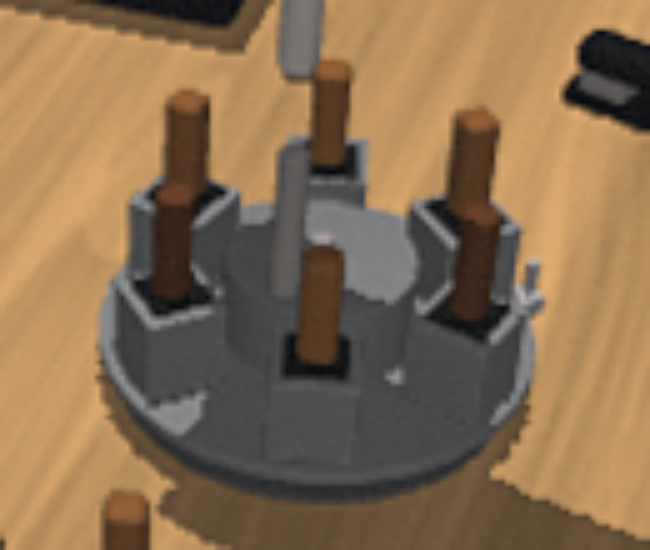

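The wheel has turned one click: the peg is now at (290,215) and all six handles sit at 60° spacing. The stamp is at (332,110), upright and low in its cup.

```bash
python3 -c "
from workcell import arm
print(arm.sign_off())"
```

```text
the job is handed in; nothing more can be done
None
```

I pressed the square-footed stamp onto the pad with about 12 N, turned the carousel one click anticlockwise into the next notch, let go and handed the job in; no verdict was returned.

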